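# Hot pot lid onto the cork trivet with the lid lifter

### The arm

A 7-joint arm with a two-finger parallel gripper is mounted at the origin on the work surface. World frame = base frame: x ahead of the robot, y to its left, z up, the work surface at z = 0. Lengths are in m, angles in rad, forces in N, time in s.
With the tool pointing down it reaches from about 0.35 to 0.9 m from the base axis. Payload 19.9 kg.
Tool frame: the origin (TCP) lies at the very end of the fingers, on their centre line; the grasp point (between the pads) lies 19 mm behind it; z points along the fingers, y is the line along which they close (so a half turn about z gives the same grasp; the last joint's range is limited). The gripper opens to 94 mm and grips with 3 to 60 N. Pads are 16 mm wide; open, the fingers measure 119 mm over their backs; the gripper's body (75 mm by 177 mm) begins 78 mm behind the grasp point.
Start: joints at [1.06, 0.417, -0.01, 1.614, 0.005, 1.111, -0.053], TCP at [0.283, -0.557, 0.205] pointing down, gripper open.
Joint ranges: [-2.81, 2.81], [-0.39, 2.02], [-1.27, 1.25], [0.06, 2.57], [-1.19, 4.33], [0.19, 2], [-2.82, 2.82]. Speed limits (rad/s): [1.89, 1.89, 2.39, 2.39, 3.01, 3.01, 3.01].

### API

Orientations are given as a unit quaternion [x, y, z, w].
In Python, from workcell import ctrl gives the robot as it stands.
- The arm moves only by the shell command python3 -m handwheel 'ROWS' [OPENING]. ROWS is text: rows parted by semicolons, each of 6 numbers parted by spaces: the shift along the world's x, y, z in units of 800 mm (1.0 is 800 mm), then the turn, a rotation vector about the world's x, y, z in units of 180 degrees (1.0 is 180 degrees). A call has exactly 5 rows; each row shifts and turns the commanded pose from where the row before left it; what a row does not reach is not made up. A row lasts 1/10 s, in which the tool goes at most 50 mm and 8.59 degrees, less where a joint would pass 70% of its speed; a pose out of reach is approached as far as the arm can. A call with a number of a shift or a turn outside -1 to 1 is refused whole. A call with a gripper value outside its range is refused whole. OPENING is the opening, from 0 (shut) to 1 (fully open), set as the call begins (- or left out, the last holds). The fingers move at their own pace and stop on an object; the grip force is fixed at half the most. Time passes only in rows, so rows that do not move let the fingers close, or fill a call up. It gives the time, the measured TCP pose, the force, the opening and the grip force at its end, in the units of the state.
- ctrl.sense(): the state, without advancing time (a new reading comes with each control period).
- ctrl.grab_frame(name): name is "scene" or "top"; returns a dict with "img" (480x640x3 uint8, red, green, blue), "camera_matrix" (3x3 intrinsics, pixels), "extrinsics" (4x4, takes a point from camera to world coordinates). Camera axes: x right, y down, z forward; pixel columns grow to the right and rows downward; lengths in m; the calibration is good to about 2 mm. A picture is of the moment at which its call begins. There is no depth.
- ctrl.job_done(): hands the job in; it is judged then, once.
The state is a dict: "t": time; "joint_positions": joint angles; "dq": joint speeds; "effort": joint torques, N m; "ee_pos": TCP position; "ee_rot": TCP orientation; "force": force on the tool from outside, world axes, zero at the start; "ft_torque": the same for the moment, N m; "gripper_width": finger opening in m; "gripper_force": force on a finger pad.
Only numpy, scipy, OpenCV 4.12 (cv2) and the standard library are available. Lean on these libraries where they do the work, as an engineer would, in place of code of your own. Each camera call takes 0.05 s, during which the arm holds its last target. There are 200 camera calls.

### The job

The wider of the two pots has just come off the stove and its lid is too hot to touch: take the lid lifter from its rack, hook its two prongs under the loop on the wide pot's lid, lift the lid off and carry it level to the round cork trivet. Set it down in the middle of the trivet without dropping it, unhook the lifter and hang it back in its rack. Do not touch the lid with the gripper.

Things in the scene. Friction and masses are not known exactly. Their poses are not given: they have to be found in the camera images.
- lid: Loose steel lid, 160 mm wide, 350 g, on the wide pot (fixed, 152 mm wide, 60 mm tall; the other lid is 112 mm). Origin: centre of its underside, 54 mm over the table; z up. Its 132 mm plug (z 0-6 mm) sits in the pot with 6 mm play; domed top z 16 mm. Loop handle of 8 mm bar: level bar along y at x 0, axis z 60 mm, uprights at y +-42 mm; 40 mm high, 76 mm wide free below. Hangs level from mid bar.
- lifter: Lifter, 160 g, upright. Origin: mid underside of its guard plate (40 x, 116 y, 5 thick, mm); z up. Wooden handle 24x24 mm, z 5-55. Steel shank (8 mm) goes down from the plate, back to x -30 at z -28, on to z -70; there two 7 mm prongs (y +-12) run level to x +12, axes z -70, then rise to tips at x 22, z -58. The loop bar lies on the prongs near x 0. Starts hung in the rack, axes along the rack's.
- trivet: Round cork trivet, 130 mm across, 16 mm thick, fixed to the table. Origin: centre of its underside, on the table.
- rack: White steel rack, fixed. Origin: centre of its underside, on the table. Base 110 x 100 x 6 mm; two rails along its x, 110 mm long, 10 mm wide, at y +-37 mm (64 mm clear between), tops at z 95 mm, on corner posts. The lifter lifts straight up out and goes straight down back in, prongs between the rails along x, its guard plate resting across both rails (lifter origin at z 95 mm).
There are look-alikes about, which are no part of the job. What is shaped like the lifter but purple or red is not meant.

How it is judged:
On the way, in this order (a step that is already met when the one before it is completed fails the run):
1. the lid hangs on the lifter, clear of the pot and level within 15 degrees (contact force between lifter and lid above 1 N and height (world z) of lid above 0.075 m and angle between lid's own z axis and vertical below 0.26 rad), for 0.3 s.
2. the lid lies on the trivet, its centre within 25 mm of the trivet's (contact force between lid and trivet above 1 N and horizontal distance between lid and trivet below 0.025 m and angle between lid's own z axis and vertical below 0.1 rad), for 0.2 s.
At the end, for the whole second after the job is handed in: The wide pot's lid lies flat (within 6 degrees) and still on the trivet, its centre within 25 mm of the trivet's centre; the lifter hangs upright (within 9 degrees) and still in the rack, its guard plate on both rails (height within 5 mm) and within 30 mm of the rack's middle (horizontal distance between lid and trivet below 0.025 m and height (world z) of lid between 0.012 and 0.021 m and angle between lid's own z axis and vertical below 0.1 rad and linear speed of each of lid, lifter below 0.02 m/s and horizontal distance between lifter and rack below 0.03 m and z of lifter in the frame of rack between 0.09 and 0.1 m and angle between lifter's own z axis and vertical below 0.15 rad); the robot touches nothing.
It fails at once if the gripper or arm touches the hot lid (contact force between any of the fingers, the arm and lid above 0.5 N).
It fails at once if the lid tips more than 23 degrees from level (angle between lid's own z axis and vertical above 0.4 rad).
It fails at once if the lid is dropped onto the trivet (faster than 0.45 m/s over it, a fall of about 10 mm) (horizontal distance between lid and trivet below 0.04 m and height (world z) of lid below 0.06 m and linear speed of lid above 0.45 m/s).
It also fails if it takes over 72 s, if anything falls off the work surface, if the arm or the gripper's body presses on something with over 40 N, if the wrist force passes 120 N, or if a joint passes its speed limit or range.

## Working session

There is one attempt and no reset: what is moved stays moved. The work goes in short steps, Python scripts to look and compute and a shell command to move; the robot and the scene stay as the last step left them, time stands still between calls to the robot, and variables do not carry over. Pictures are saved under pics/ and viewed, at most 13 in all, crops included, and the job is handed in when it is done.

```bash
mkdir -p pics
python3 - <<'E'
from workcell import ctrl
import cv2,numpy as np
for n in("scene","top"):
    f=ctrl.grab_frame(n); cv2.imwrite(f"pics/{n}0.png",f["img"][:,:,::-1]); print(n,f["camera_matrix"],np.round(f["extrinsics"],4))
s=ctrl.sense(); print(s)
E
```

```text
scene [[543.5935617    0.         313.71962404]
 [  0.         543.5935617  243.87470876]
 [  0.           0.           1.        ]] [[ 0.5453  0.514  -0.6622  1.4073]
 [ 0.8382 -0.3282  0.4355 -0.6912]
 [ 0.0066 -0.7925 -0.6098  0.9599]
 [ 0.      0.      0.      1.    ]]
top [[445.7254452    0.         320.50591154]
 [  0.         445.7254452  237.94824853]
 [  0.           0.           1.        ]] [[ 2.0600e-02 -9.9090e-01  1.3340e-01  3.3120e-01]
 [-9.9980e-01 -2.0800e-02 -2.0000e-04 -5.7500e-02]
 [ 3.0000e-03 -1.3340e-01 -9.9110e-01  1.1158e+00]
 [ 0.0000e+00  0.0000e+00  0.0000e+00  1.0000e+00]]
{'t': 0.1, 'joint_positions': array([ 1.05949783,  0.4178766 , -0.01029242,  1.61411481,  0.00469392,
        1.11071722, -0.05302122]), 'dq': array([ 7.30257149e-05, -7.50035722e-04,  1.71920018e-04, -3.29222241e-03,
        1.22305405e-03, -6.46212598e-04,  6.06974537e-04]), 'effort': array([ 3.01387765e-03, -8.52578902e+01,  6.40871488e-01, -4.26693070e+01,
       -4.88309842e-02,  1.62636494e-02, -5.73520058e-07]), 'ee_pos': array([ 0.28277074, -0.55698623,  0.20491106]), 'ee_rot': array([ 9.72540630e-01,  2.32732519e-01, -1.67853505e-04, -5.19732200e-04]), 'force': array([-0.5950042 , -0.41193475,  0.36771451]), 'ft_torque': array([-0.01863388, -0.03922445,  0.04793136]), 'gripper_force': 0.0, 'gripper_width': 0.09406255448016326}
```

View pics/top0.png

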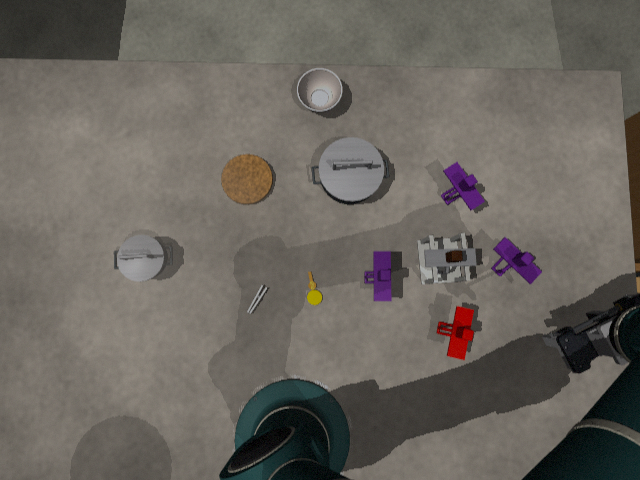

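View pics/scene0.png

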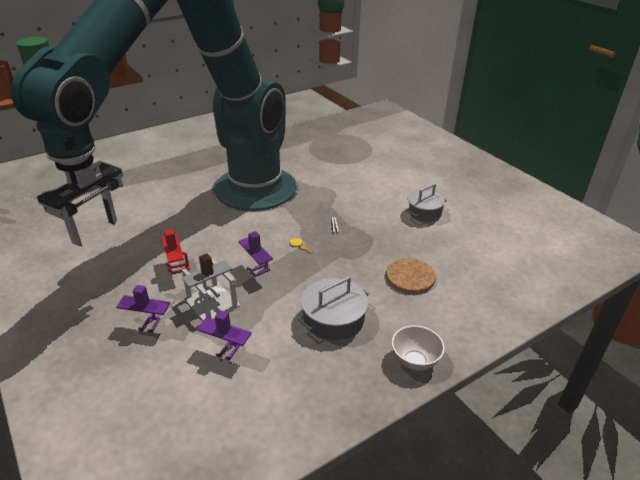

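The top view shows the wide pot at (350,170), trivet (247,178), and a small pot at (141,258). The lifter-shaped things are purple (463,187), (516,260) and (381,276), red (458,332), and grey with a brown handle in the white rack (450,258). Only the last fits: steel and wood, hung in the rack. I'll confirm in crops.

Run:
```python
import cv2,numpy as np
t=cv2.imread("pics/top0.png"); s=cv2.imread("pics/scene0.png")
a=cv2.resize(t[220:300,400:500],(750,600),interpolation=cv2.INTER_CUBIC)
cv2.imwrite("pics/c1.png",a)
b=cv2.resize(s[240:320,160:260],(400,320),interpolation=cv2.INTER_CUBIC)
d=cv2.resize(s[265:345,290:390],(400,320),interpolation=cv2.INTER_CUBIC)
e=cv2.resize(t[130:210,305:405],(400,320),interpolation=cv2.INTER_CUBIC)[:280]
g=cv2.resize(t[140:220,200:300],(400,320),interpolation=cv2.INTER_CUBIC)[:280]
cv2.imwrite("pics/c2.png",np.vstack([np.hstack([b,d]),np.hstack([e,g])]))
```

```text
(no output)
```

View pics/c1.png

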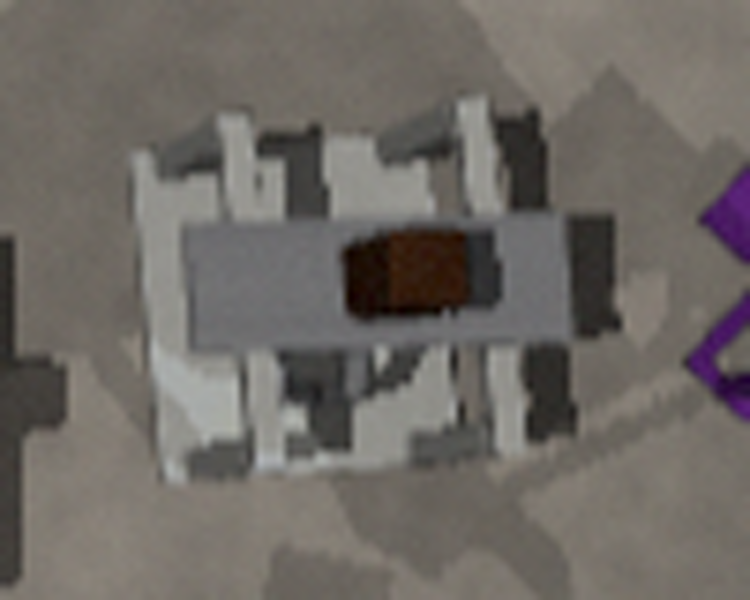

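View pics/c2.png

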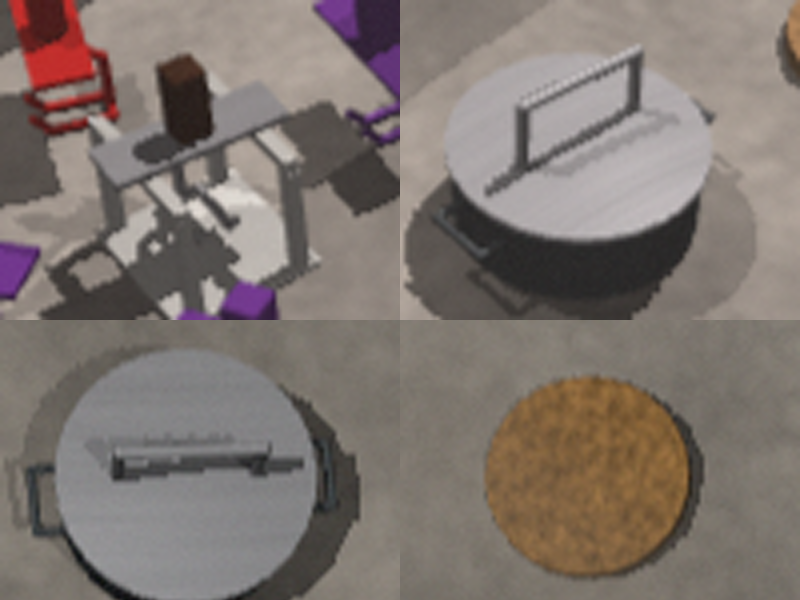

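c1 shows the grey plate, with corners (183,228), (570,215), (572,338), (192,345). It carries the brown handle and lies across the two white rails, whose tops run from (237,113) to (268,470) and from (474,97) to (510,450). This confirms it as the lifter. c2 shows the wide lid's loop bar (top view, panel px 110–272, 448), bar ends in the scene view at (520,105) and (642,50), and the trivet centred at (587,476).

```bash
cat > h.py <<'E'
import numpy as np
from scipy.spatial.transform import Rotation as R
K={'scene':(543.5936,313.7196,243.8747),'top':(445.7254,320.5059,237.9482)}
from workcell import ctrl
def cal(n):
    f=ctrl.grab_frame(n); return f
E={'scene':np.array([[0.5453,0.514,-0.6622,1.4073],[0.8382,-0.3282,0.4355,-0.6912],[0.0066,-0.7925,-0.6098,0.9599]]),
'top':np.array([[2.06e-2,-.9909,.1334,.3312],[-.9998,-.0208,-.0002,-.0575],[.003,-.1334,-.9911,1.1158]])}
def ray(n,uv):
    f,cx,cy=K[n]; d=E[n][:,:3]@np.array([(uv[0]-cx)/f,(uv[1]-cy)/f,1]); return E[n][:,3],d
def onz(n,uv,z):
    c,d=ray(n,uv); return c+d*(z-c[2])/d[2]
def proj(n,p):
    f,cx,cy=K[n]; q=E[n][:,:3].T@(np.asarray(p)-E[n][:,3]); return np.array([cx+f*q[0]/q[2],cy+f*q[1]/q[2]])
E
cat > m.py <<'E'
from h import *
import cv2
C=lambda u,v:(400+(u+.5)/7.5-.5,220+(v+.5)/7.5-.5)
P=[onz('top',C(*c),.100) for c in [(183,228),(570,215),(572,338),(192,345)]]
P=np.array(P)[:,:2]; print('plate',P.round(4),P.mean(0), 'yaw',np.degrees(np.arctan2(*((P[0]-P[1]+P[3]-P[2])*[-1,1]))))
r=np.array([onz('top',C(*c),.095) for c in [(237,113),(268,470),(474,97),(510,450)]])[:,:2]
print('rails',r.round(4),r.mean(0)); d=r[0]-r[1]+r[2]-r[3]; print('rack yaw',np.degrees(np.arctan2(d[1],d[0])))
h=np.array([onz('top',C(*c),.150) for c in [(388,235),(466,232),(468,310),(388,318)]])[:,:2]; print('handle top',h.round(4),h.mean(0))
T=lambda u,v:(305+(u+.5)/4-.5,130+(v-320+.5)/4-.5); S=lambda u,v:(290+(u-400+.5)/4-.5,265+(v+.5)/4-.5)
b=np.array([onz('top',T(*c),.116) for c in [(110,452),(271,447)]]); print('bar top',b,b.mean(0))
s=np.array([onz('scene',S(*c),.116) for c in [(520,105),(642,50)]]); print('bar scene',s,s.mean(0))
img=ctrl.grab_frame('top')['img']; hsv=cv2.cvtColor(img,cv2.COLOR_RGB2HSV)
m=((hsv[...,0]<22)&(hsv[...,1]>90)&(hsv[...,2]>60)).astype(np.uint8); m[:140]=0;m[220:]=0;m[:,:200]=0;m[:,300:]=0
c=max(cv2.findContours(m,0,1)[0],key=cv2.contourArea); e=cv2.fitEllipse(c); print(e,'trivet',onz('top',e[0],.016))
print('trivet scene',onz('scene',(410.5,275),.016))
# lid rim, top: panel extents
print('lid rim',onz('top',T(186,476),.060))
E
python3 m.py
```

```text
plate [[ 0.4451 -0.2954]
 [ 0.4516 -0.4139]
 [ 0.4139 -0.4136]
 [ 0.4094 -0.2978]] [ 0.42998805 -0.35519393] yaw 2.693888583570517
rails [[ 0.4817 -0.3137]
 [ 0.3721 -0.3217]
 [ 0.4883 -0.387 ]
 [ 0.3797 -0.3956]] [ 0.43046491 -0.35447301]
rack yaw 4.363500140949814
handle top [[ 0.4387 -0.3433]
 [ 0.4401 -0.366 ]
 [ 0.4173 -0.3661]
 [ 0.4145 -0.3429]] [ 0.42765175 -0.35457484]
bar top [[ 0.64233654 -0.08098331  0.116     ]
 [ 0.64733625 -0.17420487  0.116     ]] [ 0.64483639 -0.12759409  0.116     ]
bar scene [[ 0.64603581 -0.17331447  0.116     ]
 [ 0.64498027 -0.08625964  0.116     ]] [ 0.64550804 -0.12978705  0.116     ]
((246.54942321777344, 178.65866088867188), (48.80310821533203, 50.182106018066406), 71.26750946044922) trivet [0.62684641 0.13274377 0.016     ]
trivet scene [0.63416342 0.12560176 0.016     ]
lid rim [ 0.64563809 -0.12894211  0.06      ]
```

```bash
python3 -m handwheel '0.0183 0.0252 0 0 0 0.037; 0.0183 0.0252 0 0 0 0.037; 0.0183 0.0252 0 0 0 0.037; 0.0183 0.0252 0 0 0 0.037; 0.0183 0.0252 0 0 0 0.037' 1 
python3 -m handwheel '0.0183 0.0252 0 0 0 0.037; 0.0183 0.0252 0 0 0 0.037; 0.0183 0.0252 0 0 0 0.037; 0.0183 0.0252 0 0 0 0.037; 0.0183 0.0252 0 0 0 0.037'
python3 - <<'E'
from h import *
import cv2
s=ctrl.sense(); M=R.from_quat(s['ee_rot']).as_matrix(); print(s['ee_pos'],M.round(3),s['joint_positions'])
for x in(.022,-.03,-.022): print(x,[proj('scene',(.4295+x,-.355+y,.095+z)).round(1) for y,z in((.012,-.058),(-.012,-.058),(0,-.03),(0,-.07))])
f=ctrl.grab_frame('scene')['img']; a=cv2.resize(f[180:330,130:330],(800,600),interpolation=cv2.INTER_CUBIC)[:,:,::-1]; cv2.imwrite('pics/s1.png',a)
hsv=cv2.cvtColor(f,cv2.COLOR_RGB2HSV)
m=((hsv[...,0]<22)&(hsv[...,1]>90)&(hsv[...,2]>60)).astype(np.uint8); m[:250]=0;m[300:]=0;m[:,:375]=0;m[:,450:]=0
m=cv2.morphologyEx(m,cv2.MORPH_CLOSE,np.ones((3,3)));c=max(cv2.findContours(m,0,1)[0],key=cv2.contourArea); print(cv2.boundingRect(c),'trivet scene',onz('scene',cv2.fitEllipse(c)[0],.013))
E
```

```text
t: 0.65
ee_pos: [0.3566, -0.4555, 0.2053]
ee_rot: [0.864, 0.504, -0.0, -0.0]
force: [-0.3, -0.1, -0.2]
gripper_width: 0.0938
gripper_force: 0.0
t: 1.15
ee_pos: [0.4297, -0.3547, 0.2053]
ee_rot: [0.683, 0.73, -0.0, -0.0]
force: [-0.3, -0.5, -0.5]
gripper_width: 0.0941
gripper_force: 0.0
[ 0.42974257 -0.35473717  0.20531122] [[-0.066  0.998 -0.   ]
 [ 0.998  0.066  0.   ]
 [ 0.    -0.    -1.   ]] [ 0.89902826  0.31385223 -0.32203408  1.77622164  0.11174067  1.06961154
  0.60395278]
0.022 [array([218.7, 294.6]), array([209.8, 298.2]), array([213.1, 288. ]), array([214.8, 300. ])]
-0.03 [array([209.9, 282.9]), array([201.2, 286.3]), array([204.3, 276.2]), array([206.1, 288.1])]
-0.022 [array([211.3, 284.6]), array([202.5, 288.1]), array([205.6, 278. ]), array([207.4, 289.9])]
(387, 259, 48, 35) trivet scene [0.63311196 0.12650979 0.013     ]
```

View pics/s1.png

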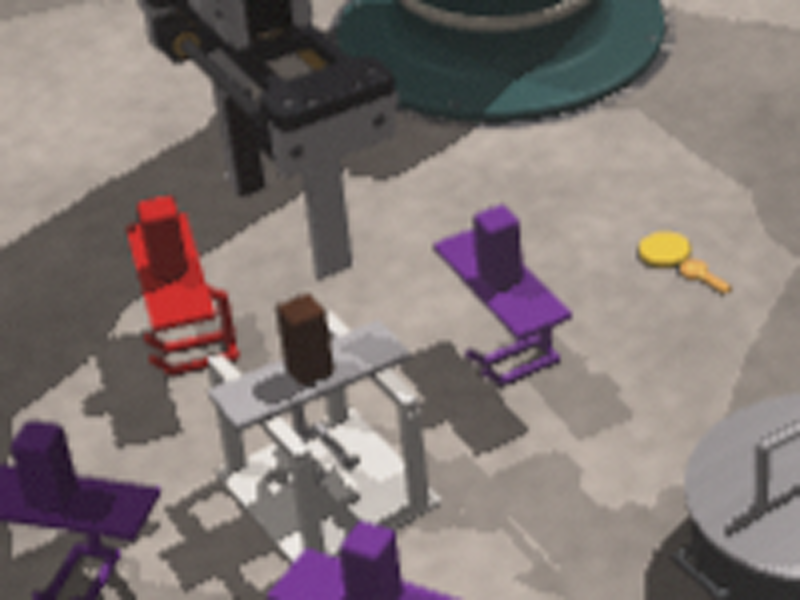

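The prongs show at crop (330–355, 445–465), which is scene px (212–219, 291–296). That matches the projection for tips toward world +x. Next I lower and grasp.

```bash
python3 -m handwheel '0 0 -0.0246 0 0 0; 0 0 -0.0246 0 0 0; 0 0 -0.0246 0 0 0; 0 0 -0.0246 0 0 0; 0 0 -0.0246 0 0 0' 1 
python3 -m handwheel '0 0 0 0 0 0; 0 0 0 0 0 0; 0 0 0 0 0 0; 0 0 0 0 0 0; 0 0 0 0 0 0' 0
python3 -m handwheel '0 0 0 0 0 0; 0 0 0 0 0 0; 0 0 0 0 0 0; 0 0 0 0 0 0; 0 0 0 0 0 0'
python3 - <<'E'
from h import *
import cv2
a=np.linspace(0,2*np.pi,200)
for n,b in(('scene',(387,259,435,294)),('top',None)):
  f=ctrl.grab_frame(n)['img'].astype(float)
  # trivet mask: red minus blue is high
  m=(f[...,0]-f[...,2]>25); r=(slice(245,310),slice(370,455)) if n=='scene' else (slice(140,220),slice(205,290))
  ys,xs=np.nonzero(m[r]); print(n,xs.min()+r[1].start,xs.max()+r[1].start,ys.min()+r[0].start,ys.max()+r[0].start)
  for c in((.627,.1327),(.630,.1295),(.633,.1265)):
    p=np.array([proj(n,(c[0]+.065*np.cos(t),c[1]+.065*np.sin(t),z)) for t in a for z in(0,.016)]); print(c,p.min(0).round(1),p.max(0).round(1))
E
```

```text
t: 1.7
ee_pos: [0.4291, -0.3557, 0.1061]
ee_rot: [0.685, 0.728, -0.0, -0.0]
force: [-0.2, -0.2, -0.3]
gripper_width: 0.094
gripper_force: 0.0
t: 2.2
ee_pos: [0.4296, -0.3559, 0.1077]
ee_rot: [0.685, 0.728, -0.0, 0.001]
force: [-0.3, -0.4, 0.1]
gripper_width: 0.0576
gripper_force: 0.0
t: 2.7
ee_pos: [0.4294, -0.3557, 0.107]
ee_rot: [0.685, 0.728, -0.0, 0.0]
force: [0.5, -0.1, 0.6]
gripper_width: 0.0235
gripper_force: 29.9
scene 386 435 258 293
(0.627, 0.1327) [385.7 257.2] [435.4 293.6]
(0.63, 0.1295) [385.5 258.2] [435.3 294.7]
(0.633, 0.1265) [385.3 259.2] [435.2 295.8]
top 221 272 154 203
(0.627, 0.1327) [220.9 153.8] [272.9 205.1]
(0.63, 0.1295) [222.2 152.7] [274.2 204. ]
(0.633, 0.1265) [223.4 151.6] [275.4 202.8]
```

Grip is good: 23.5 mm on the handle at 30 N. I lift it out of the rack and go to 45 mm short of the loop.

```bash
python3 -m handwheel '0 0 0.02 0 0 0; 0 0 0.035 0 0 0; 0 0 0.04 0 0 0; 0 0 0.04 0 0 0; 0 0 0.04 0 0 0' 
python3 -m handwheel '0.0213 0.0283 0 0 0 0; 0.0213 0.0283 0 0 0 0; 0.0213 0.0283 0 0 0 0; 0.0213 0.0283 0 0 0 0; 0.0213 0.0283 0 0 0 0'
python3 -m handwheel '0.0213 0.0283 0 0 0 0; 0.0213 0.0283 0 0 0 0; 0.0213 0.0283 0 0 0 0; 0.0213 0.0283 0 0 0 0; 0.0213 0.0283 0 0 0 0'
python3 -m handwheel '0 0 -0.015 0 0 0; 0 0 -0.015 0 0 0; 0 0 0 0 0 0; 0 0 0 0 0 0; 0 0 0 0 0 0'
python3 - <<'E'
from h import *
import cv2
s=ctrl.sense(); p=s['ee_pos']; print(p,s['gripper_width'],s['joint_positions'].round(2))
L=p-[0,0,.012]; Y=R.from_euler('z',3.5,degrees=True)
o={}
for n,q in(('scene',(slice(200,340),slice(250,400))),('top',(slice(100,240),slice(290,440)))):
  f=np.ascontiguousarray(ctrl.grab_frame(n)['img'][:,:,::-1]); k=4 
  a=cv2.resize(f[q],None,fx=k,fy=k,interpolation=cv2.INTER_CUBIC)
  for d in((.022,.012,-.058),(.022,-.012,-.058),(-.03,.012,-.07),(-.03,-.012,-.07),(.02,.058,.005),(.02,-.058,.005),(-.02,.058,.005),(-.02,-.058,.005)):
    u=proj(n,L+Y.apply(d)); c=((u-[q[1].start,q[0].start]+.5)*k-.5).round().astype(int); cv2.circle(a,tuple(int(v) for v in c),3,(0,255,0),1)
  o[n]=a
cv2.imwrite('pics/s2.png',cv2.resize(np.hstack([o['scene'],o['top']]),(800,373),interpolation=cv2.INTER_AREA))
E
```

```text
t: 3.3
ee_pos: [0.429, -0.3555, 0.2482]
ee_rot: [0.685, 0.728, -0.0, -0.0]
force: [0.7, 0.1, -2.2]
gripper_width: 0.0238
gripper_force: 29.9
t: 3.8
ee_pos: [0.515, -0.2415, 0.2469]
ee_rot: [0.685, 0.728, -0.0, -0.0]
force: [0.1, -1.5, -1.6]
gripper_width: 0.0236
gripper_force: 29.9
t: 4.3
ee_pos: [0.6002, -0.1283, 0.2468]
ee_rot: [0.685, 0.728, -0.0, -0.0]
force: [0.0, -0.5, -1.6]
gripper_width: 0.024
gripper_force: 29.9
t: 4.8
ee_pos: [0.5996, -0.13, 0.2235]
ee_rot: [0.685, 0.728, -0.0, 0.0]
force: [-0.4, -0.5, -1.3]
gripper_width: 0.0238
gripper_force: 29.9
[ 0.5996426  -0.13002346  0.22345585] 0.02375393543104558 [ 0.5   0.41 -0.44  1.61  0.19  1.16  0.07]
```

View pics/s2.png

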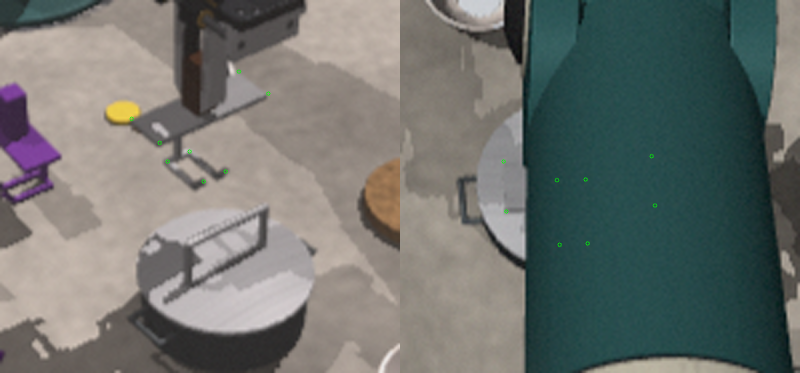

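The scene half shows the steel lifter in the gripper. Its modelled points (plate corners, prong tips at (203,181) and (226,171)) sit on the image, and the loop is ahead at (190–265, 210–245). I descend and slide in.

```bash
python3 -m handwheel '0 0 -0.0144 0 0 0; 0 0 -0.0144 0 0 0; 0 0 -0.0144 0 0 0; 0 0 -0.0144 0 0 0; 0 0 -0.0144 0 0 0' 
python3 -m handwheel '0.008 0.0004 0 0 0 0; 0.008 0.0004 0 0 0 0; 0.008 0.0004 0 0 0 0; 0.008 0.0004 0 0 0 0; 0.008 0.0004 0 0 0 0'
python3 -m handwheel '0.008 0 0 0 0 0; 0.008 0 0 0 0 0; 0 0 0 0 0 0; 0 0 0 0 0 0; 0 0 0 0 0 0'
python3 - <<'E'
from h import *
import cv2
s=ctrl.sense(); p=s['ee_pos']; print(p,s['force'])
q=(slice(200,340),slice(250,400))
a=cv2.resize(ctrl.grab_frame('scene')['img'][q][:,:,::-1],(640,597),interpolation=cv2.INTER_CUBIC); cv2.imwrite('pics/s3.png',a)
E
```

```text
t: 5.4
ee_pos: [0.5995, -0.1292, 0.1641]
ee_rot: [0.685, 0.728, -0.0, -0.0]
force: [-0.3, -0.7, -2.0]
gripper_width: 0.024
gripper_force: 29.9
t: 5.9
ee_pos: [0.6326, -0.1276, 0.1657]
ee_rot: [0.685, 0.728, 0.0, 0.0]
force: [-0.2, 0.4, -1.9]
gripper_width: 0.024
gripper_force: 29.9
t: 6.4
ee_pos: [0.6443, -0.1277, 0.1654]
ee_rot: [0.685, 0.728, -0.0, -0.0]
force: [-0.7, -0.0, -1.4]
gripper_width: 0.0239
gripper_force: 29.9
[ 0.64432165 -0.12774644  0.16539776] [-0.65301104 -0.02410262 -1.3697046 ]
```

View pics/s3.png

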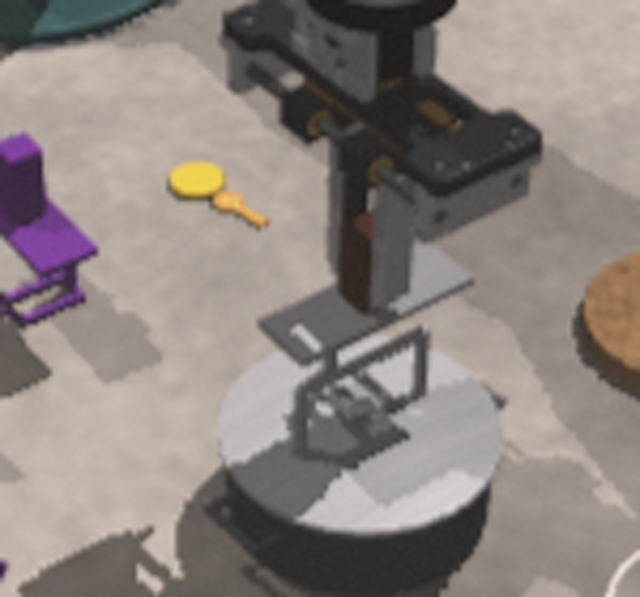

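The picture shows the prongs through the loop (around (350,400)) with no contact force. I lift slowly.

```bash
python3 -m handwheel '0 0 0.006 0 0 0; 0 0 0.006 0 0 0; 0 0 0.006 0 0 0; 0 0 0.006 0 0 0; 0 0 0.004 0 0 0' 
python3 -m handwheel '0 0 0.004 0 0 0; 0 0 0.004 0 0 0; 0 0 0.004 0 0 0; 0 0 0.005 0 0 0; 0 0 0.006 0 0 0'
python3 -m handwheel '0 0 0.008 0 0 0; 0 0 0.008 0 0 0; 0 0 0.008 0 0 0; 0 0 0.006 0 0 0; 0 0 0.004 0 0 0'
python3 -m handwheel '0 0 0 0 0 0; 0 0 0 0 0 0; 0 0 0 0 0 0; 0 0 0 0 0 0; 0 0 0 0 0 0'
python3 - <<'E'
from h import *
import cv2
s=ctrl.sense(); p=s['ee_pos']; print(p,s['force'])
q=(slice(200,340),slice(250,400))
a=cv2.resize(ctrl.grab_frame('scene')['img'][q][:,:,::-1],(640,597),interpolation=cv2.INTER_CUBIC); cv2.imwrite('pics/s4.png',a)
E
```

```text
t: 6.95
ee_pos: [0.6447, -0.1277, 0.1885]
ee_rot: [0.685, 0.728, 0.0, 0.0]
force: [-0.3, -0.1, -1.9]
gripper_width: 0.0241
gripper_force: 29.9
t: 7.45
ee_pos: [0.6444, -0.1277, 0.2064]
ee_rot: [0.685, 0.728, -0.0, -0.0]
force: [0.3, -0.4, -5.8]
gripper_width: 0.0244
gripper_force: 29.9
t: 7.95
ee_pos: [0.6447, -0.1277, 0.234]
ee_rot: [0.685, 0.728, 0.0, 0.0]
force: [0.7, -0.8, -5.3]
gripper_width: 0.024
gripper_force: 29.9
t: 8.45
ee_pos: [0.6445, -0.1276, 0.2332]
ee_rot: [0.685, 0.728, -0.0, -0.0]
force: [0.1, 0.3, -6.3]
gripper_width: 0.0237
gripper_force: 29.9
[ 0.64445648 -0.12764377  0.23323845] [ 0.11617387  0.30787949 -6.34531242]
```

View pics/s4.png

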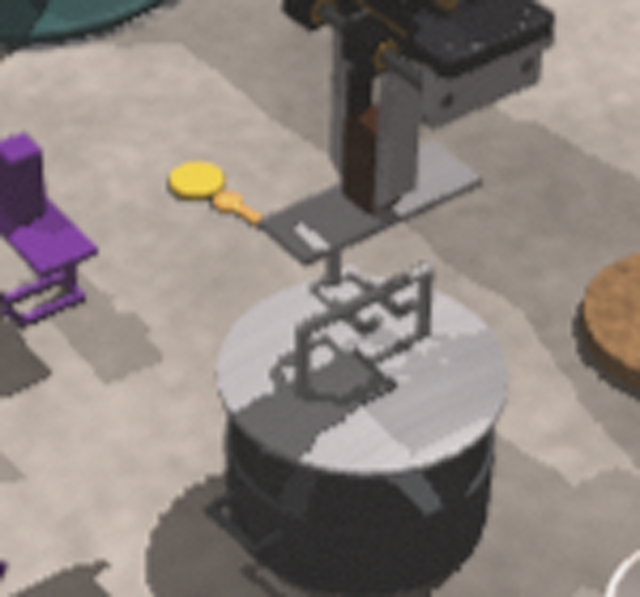

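The lid hangs level and clear of the pot, with about 4 N extra load. I carry it smoothly to the trivet.

```bash
python3 -m handwheel '-0.001 0.004 0 0 0 0; -0.001 0.008 0 0 0 0; -0.001 0.012 0 0 0 0; -0.001 0.016 0 0 0 0; -0.001 0.02 0 0 0 0' 
python3 -m handwheel '-0.001 0.02 0 0 0 0; -0.001 0.02 0 0 0 0; -0.001 0.02 0 0 0 0; -0.001 0.02 0 0 0 0; -0.001 0.02 0 0 0 0' 
python3 -m handwheel '-0.001 0.02 0 0 0 0; -0.001 0.02 0 0 0 0; -0.001 0.02 0 0 0 0; -0.001 0.02 0 0 0 0; -0.001 0.02 0 0 0 0' 
python3 -m handwheel '-0.001 0.02 0 0 0 0; -0.001 0.016 0 0 0 0; -0.001 0.014 0 0 0 0; -0.001 0.01 0 0 0 0; -0.001 0.006 0 0 0 0' 
python3 -m handwheel '0 0 0 0 0 0; 0 0 0 0 0 0; 0 0 0 0 0 0; 0 0 0 0 0 0; 0 0 0 0 0 0'
python3 - <<'E'
from h import *
import cv2
s=ctrl.sense(); p=s['ee_pos']; print(p,s['force'])
q=(slice(190,330),slice(350,500))
a=cv2.resize(ctrl.grab_frame('scene')['img'][q][:,:,::-1],(640,597),interpolation=cv2.INTER_CUBIC)
c=p-[0,0,.1885-.054]   # expected lid origin; overlay its rim and its shadow on trivet
for t in np.linspace(0,6.28,24):
  for z,r,col in((c[2]+.006,.08,(0,255,0)),):
    u=(proj('scene',(c[0]+r*np.cos(t),c[1]+r*np.sin(t),z))-[350,190])*4.266; cv2.circle(a,tuple(int(v) for v in u),2,col,-1)
cv2.imwrite('pics/s5.png',a)
E
```

```text
t: 9.0
ee_pos: [0.6404, -0.0784, 0.2335]
ee_rot: [0.685, 0.728, -0.0, -0.0]
force: [0.6, 0.6, -5.8]
gripper_width: 0.024
gripper_force: 29.9
t: 9.5
ee_pos: [0.6364, 0.0018, 0.2335]
ee_rot: [0.685, 0.729, -0.0, 0.0]
force: [0.4, -0.8, -7.0]
gripper_width: 0.0237
gripper_force: 29.9
t: 10.0
ee_pos: [0.6324, 0.0816, 0.2334]
ee_rot: [0.685, 0.728, -0.0, -0.0]
force: [0.3, 0.3, -6.2]
gripper_width: 0.0241
gripper_force: 29.9
t: 10.5
ee_pos: [0.6284, 0.1339, 0.2334]
ee_rot: [0.685, 0.729, -0.0, -0.0]
force: [-0.4, 0.7, -4.9]
gripper_width: 0.0239
gripper_force: 29.9
t: 11.0
ee_pos: [0.6286, 0.1328, 0.2334]
ee_rot: [0.685, 0.728, -0.0, 0.0]
force: [0.1, -0.1, -5.6]
gripper_width: 0.0236
gripper_force: 29.9
[0.62859093 0.13280282 0.23343091] [ 0.06825598 -0.05502081 -5.62438572]
```

View pics/s5.png

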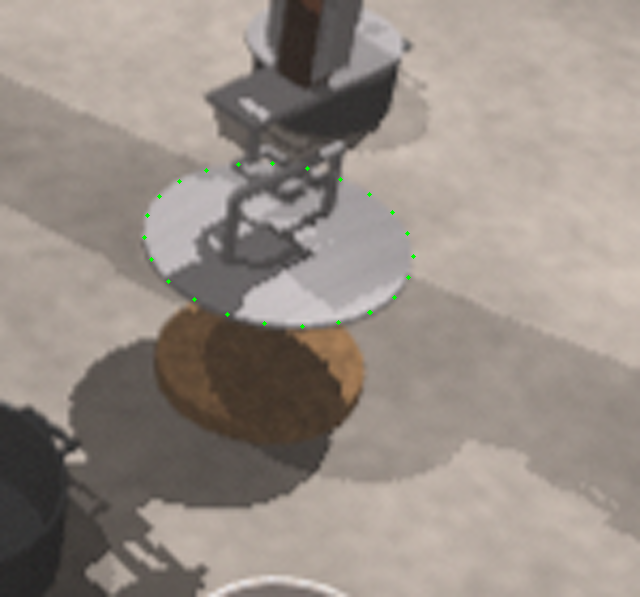

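The picture shows the lid level, with its rim on the predicted green dots, centred above the trivet. I lower gently and keep on until the prongs are free of the bar.

```bash
python3 -m handwheel '0 0 -0.008 0 0 0; 0 0 -0.014 0 0 0; 0 0 -0.016 0 0 0; 0 0 -0.016 0 0 0; 0 0 -0.014 0 0 0' 
python3 -m handwheel '0 0 -0.01 0 0 0; 0 0 -0.006 0 0 0; 0 0 -0.004 0 0 0; 0 0 -0.004 0 0 0; 0 0 -0.004 0 0 0' 
python3 -m handwheel '0 0 -0.004 0 0 0; 0 0 -0.004 0 0 0; 0 0 -0.004 0 0 0; 0 0 -0.004 0 0 0; 0 0 -0.004 0 0 0' 
python3 -m handwheel '0 0 -0.004 0 0 0; 0 0 -0.004 0 0 0; 0 0 -0.004 0 0 0; 0 0 -0.004 0 0 0; 0 0 0 0 0 0'
python3 - <<'E'
from h import *
import cv2
s=ctrl.sense(); p=s['ee_pos']; print(p,s['force'])
q=(slice(190,330),slice(350,500))
a=cv2.resize(ctrl.grab_frame('scene')['img'][q][:,:,::-1],(640,597),interpolation=cv2.INTER_CUBIC)
for t in np.linspace(0,6.28,24):
    u=(proj('scene',(.6285+.08*np.cos(t),.1325+.08*np.sin(t),.022))-[350,190])*4.266; cv2.circle(a,tuple(int(v) for v in u),2,(0,255,0),-1)
cv2.imwrite('pics/s6.png',a)
E
```

```text
t: 11.55
ee_pos: [0.6281, 0.133, 0.1773]
ee_rot: [0.685, 0.728, -0.001, -0.0]
force: [1.0, 1.0, -6.0]
gripper_width: 0.0238
gripper_force: 29.9
t: 12.05
ee_pos: [0.6288, 0.1332, 0.1568]
ee_rot: [0.685, 0.728, 0.0, 0.0]
force: [1.0, -0.4, -5.8]
gripper_width: 0.0237
gripper_force: 29.9
t: 12.55
ee_pos: [0.6287, 0.1332, 0.1406]
ee_rot: [0.685, 0.728, 0.0, 0.0]
force: [-0.4, 0.1, -1.7]
gripper_width: 0.0239
gripper_force: 29.9
t: 13.05
ee_pos: [0.6283, 0.1331, 0.1273]
ee_rot: [0.685, 0.729, -0.0, -0.0]
force: [-0.5, 0.2, -2.1]
gripper_width: 0.0241
gripper_force: 29.9
[0.62828935 0.13309485 0.12727644] [-0.54917562  0.21498054 -2.09592201]
```

View pics/s6.png

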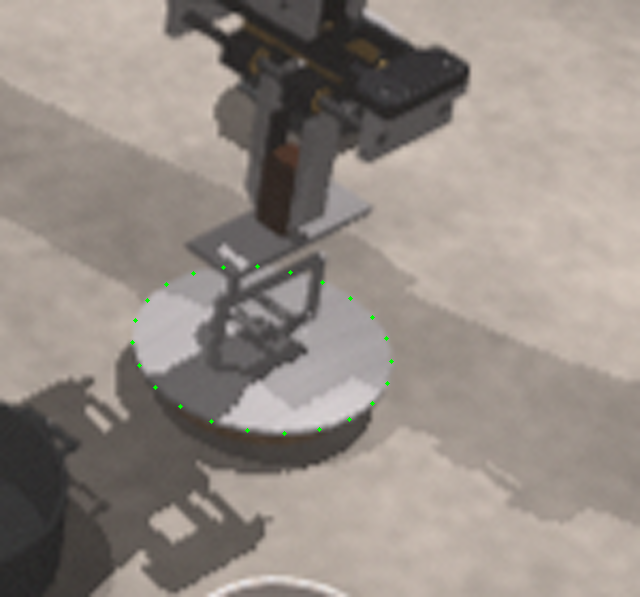

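The lid lies flat on the trivet (rim on the dots) and the prongs are free in the loop. I back out, rise and return to above the rack.

```bash
python3 -m handwheel '-0.006 -0.0004 0 0 0 0; -0.007 -0.0004 0 0 0 0; -0.007 -0.0004 0 0 0 0; -0.007 -0.0004 0 0 0 0; -0.007 -0.0004 0 0 0 0' 
python3 -m handwheel '-0.009 -0.0004 0 0 0 0; -0.01 -0.0004 0 0 0 0; -0.01 -0.0004 0 0 0 0; 0 0 0.01 0 0 0; 0 0 0.02 0 0 0' 
python3 -m handwheel '0 0 0.03 0 0 0; 0 0 0.03 0 0 0; 0 0 0.03 0 0 0; 0 0 0.02 0 0 0; 0 0 0.01 0 0 0' 
python3 -m handwheel '-0.009 -0.02 0 0 0 0; -0.009 -0.03 0 0 0 0; -0.009 -0.03 0 0 0 0; -0.009 -0.03 0 0 0 0; -0.009 -0.03 0 0 0 0' 
python3 -m handwheel '-0.009 -0.03 0 0 0 0; -0.009 -0.03 0 0 0 0; -0.009 -0.03 0 0 0 0; -0.009 -0.03 0 0 0 0; -0.009 -0.03 0 0 0 0' 
python3 -m handwheel '-0.009 -0.03 0 0 0 0; -0.009 -0.03 0 0 0 0; -0.009 -0.03 0 0 0 0; -0.009 -0.03 0 0 0 0; -0.009 -0.03 0 0 0 0' 
python3 -m handwheel '-0.009 -0.03 0 0 0 0; -0.009 -0.03 0 0 0 0; -0.009 -0.03 0 0 0 0; 0 0 0 0 0 0; 0 0 0 0 0 0'
python3 - <<'E'
from h import *
s=ctrl.sense(); p=s['ee_pos']; print(p,R.from_quat(s['ee_rot']).as_matrix().round(3)[:,1],(([.4294,-.3557,.107]-p)/.8).round(4))
E
```

```text
t: 13.6
ee_pos: [0.6008, 0.1315, 0.1279]
ee_rot: [0.685, 0.728, -0.0, 0.0]
force: [-1.5, -0.0, -1.7]
gripper_width: 0.0238
gripper_force: 29.9
t: 14.1
ee_pos: [0.5777, 0.1304, 0.1521]
ee_rot: [0.685, 0.728, -0.001, -0.0]
force: [1.2, -0.1, -1.2]
gripper_width: 0.0238
gripper_force: 29.9
t: 14.6
ee_pos: [0.579, 0.1309, 0.2507]
ee_rot: [0.685, 0.728, 0.001, 0.001]
force: [0.2, 0.2, -2.0]
gripper_width: 0.0238
gripper_force: 29.9
t: 15.1
ee_pos: [0.5412, 0.0169, 0.2475]
ee_rot: [0.685, 0.728, -0.0, -0.0]
force: [-0.0, -0.4, -1.7]
gripper_width: 0.0242
gripper_force: 29.9
t: 15.6
ee_pos: [0.505, -0.103, 0.2476]
ee_rot: [0.685, 0.728, -0.0, -0.0]
force: [0.2, -0.1, -1.6]
gripper_width: 0.024
gripper_force: 29.9
t: 16.1
ee_pos: [0.4689, -0.2228, 0.2476]
ee_rot: [0.685, 0.728, -0.0, -0.0]
force: [-0.6, 0.9, -1.6]
gripper_width: 0.0239
gripper_force: 29.9
t: 16.6
ee_pos: [0.4478, -0.2937, 0.2475]
ee_rot: [0.686, 0.728, -0.0, -0.0]
force: [0.4, 1.0, -2.1]
gripper_width: 0.0238
gripper_force: 29.9
[ 0.4477624  -0.29374965  0.24747449] [ 0.998  0.06  -0.001] [-0.023  -0.0774 -0.1756]
```

```bash
python3 -m handwheel '-0.0077 -0.0258 0 0 0 0; -0.0077 -0.0258 0 0 0 0; -0.0076 -0.0258 0 0 0 0; 0 0 0 0 0 0; 0 0 0 0 0 0' 
python3 -m handwheel '0 0 -0.02 0 0 0; 0 0 -0.025 0 0 0; 0 0 -0.025 0 0 0; 0 0 -0.02 0 0 0; 0 0 -0.02 0 0 0' 
python3 -m handwheel '0 0 -0.02 0 0 0; 0 0 -0.02 0 0 0; 0 0 -0.015 0 0 0; 0 0 -0.007 0 0 0; 0 0 0 0 0 0'
python3 - <<'E'
from h import *
s=ctrl.sense(); p=s['ee_pos']; print(p,s['force'],(([.4294,-.3557,.107]-p)/.8).round(4))
E
```

```text
t: 17.1
ee_pos: [0.4302, -0.3546, 0.2476]
ee_rot: [0.685, 0.729, 0.0, -0.0]
force: [-0.4, -0.3, -2.0]
gripper_width: 0.0239
gripper_force: 29.9
t: 17.6
ee_pos: [0.4307, -0.3538, 0.1592]
ee_rot: [0.684, 0.729, 0.0, -0.0]
force: [0.1, -0.3, -2.3]
gripper_width: 0.0239
gripper_force: 29.9
t: 18.1
ee_pos: [0.4302, -0.3547, 0.1098]
ee_rot: [0.685, 0.729, 0.0, -0.0]
force: [0.8, -0.4, -0.2]
gripper_width: 0.0238
gripper_force: 29.9
[ 0.43017785 -0.35471495  0.10983517] [ 0.78730717 -0.35711408 -0.23204974] [-0.001  -0.0012 -0.0035]
```

```bash
python3 -m handwheel '0 0 -0.001 0 0 0; 0 0 -0.001 0 0 0; 0 0 -0.001 0 0 0; 0 0 0 0 0 0; 0 0 0 0 0 0'
python3 - <<'E'
from h import *
import cv2
s=ctrl.sense(); p=s['ee_pos']; print(p,s['force'],s['ft_torque'])
a=cv2.resize(ctrl.grab_frame('scene')['img'][220:330,140:280][:,:,::-1],(763,600),interpolation=cv2.INTER_CUBIC); cv2.imwrite('pics/s7.png',a)
E
```

```text
t: 18.6
ee_pos: [0.4302, -0.3554, 0.108]
ee_rot: [0.685, 0.728, -0.0, 0.0]
force: [0.5, -0.8, -1.5]
gripper_width: 0.0238
gripper_force: 29.9
[ 0.43017264 -0.35542529  0.10796952] [ 0.47810869 -0.76348821 -1.46543035] [ 0.02826031 -0.12360504 -0.02018122]
```

View pics/s7.png

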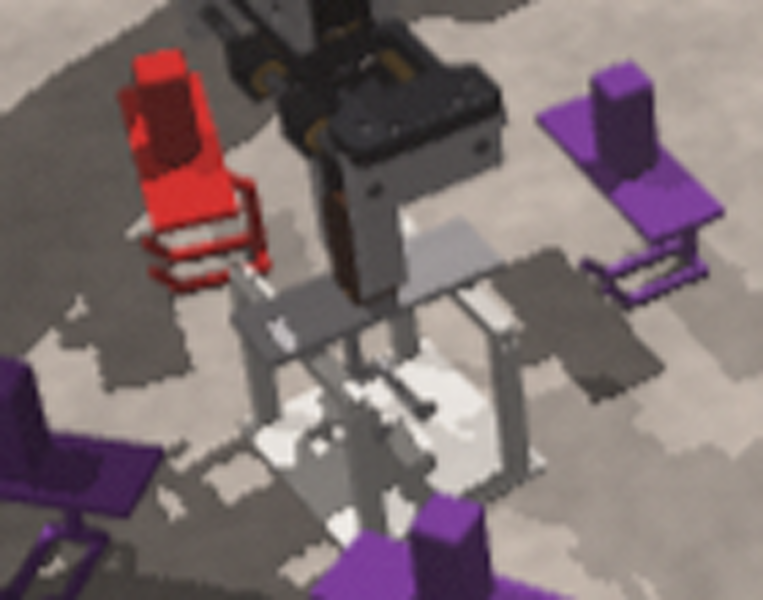

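The plate lies across both rails with the prongs between them, about 1 mm above rest. I lower the last bit, release and rise.

```bash
python3 -m handwheel '0 0 -0.0006 0 0 0; 0 0 -0.0006 0 0 0; 0 0 0 0 0 0; 0 0 0 0 0 0; 0 0 0 0 0 0'
python3 -m handwheel '0 0 0 0 0 0; 0 0 0 0 0 0; 0 0 0 0 0 0; 0 0 0 0 0 0; 0 0 0 0 0 0' 1
python3 -m handwheel '0 0 0 0 0 0; 0 0 0 0 0 0; 0 0 0 0 0 0; 0 0 0 0 0 0; 0 0 0 0 0 0' 
python3 -m handwheel '0 0 0.01 0 0 0; 0 0 0.03 0 0 0; 0 0 0.04 0 0 0; 0 0 0.04 0 0 0; 0 0 0.04 0 0 0' 
python3 -m handwheel '-0.02 -0.03 0.02 0 0 0; -0.02 -0.03 0.02 0 0 0; -0.02 -0.03 0 0 0 0; -0.02 -0.03 0 0 0 0; -0.02 -0.03 0 0 0 0' 
python3 -m handwheel '-0.02 -0.03 0 0 0 0; -0.02 -0.03 0 0 0 0; -0.01 -0.02 0 0 0 0; 0 0 0 0 0 0; 0 0 0 0 0 0'
python3 - <<'E'
from h import *
import cv2
t=ctrl.grab_frame('top')['img'][:,:,::-1]; s=ctrl.grab_frame('scene')['img'][:,:,::-1]
k=dict(interpolation=cv2.INTER_CUBIC)
a=np.vstack([np.hstack([cv2.resize(t[220:300,400:500],(400,300),**k),cv2.resize(s[240:320,160:260],(400,300),**k)]),np.hstack([cv2.resize(t[140:220,200:300],(400,300),**k),cv2.resize(s[220:300,360:460],(400,300),**k)])])
cv2.imwrite('pics/s8.png',a); print(ctrl.sense()['gripper_width'])
E
```

```text
t: 19.15
ee_pos: [0.4302, -0.3554, 0.107]
ee_rot: [0.685, 0.728, -0.0, 0.0]
force: [-1.4, 0.6, 4.4]
gripper_width: 0.0241
gripper_force: 29.9
t: 19.65
ee_pos: [0.4301, -0.3553, 0.1068]
ee_rot: [0.685, 0.728, -0.0, -0.0]
force: [-0.4, 0.3, -0.5]
gripper_width: 0.0601
gripper_force: 0.0
t: 20.15
ee_pos: [0.4302, -0.3554, 0.1069]
ee_rot: [0.685, 0.728, -0.0, 0.0]
force: [-0.5, -0.1, 0.0]
gripper_width: 0.0941
gripper_force: 0.0
t: 20.65
ee_pos: [0.43, -0.3552, 0.2368]
ee_rot: [0.685, 0.728, -0.0, 0.0]
force: [-0.6, 0.4, -0.5]
gripper_width: 0.0944
gripper_force: 0.0
t: 21.15
ee_pos: [0.3494, -0.4762, 0.2677]
ee_rot: [0.685, 0.729, -0.0, 0.0]
force: [0.5, -0.4, -0.5]
gripper_width: 0.0938
gripper_force: 0.0
t: 21.65
ee_pos: [0.3107, -0.5389, 0.2669]
ee_rot: [0.685, 0.729, 0.0, -0.0]
force: [1.0, 0.4, 0.1]
gripper_width: 0.094
gripper_force: 0.0
0.09410188443630475
```

View pics/s8.png

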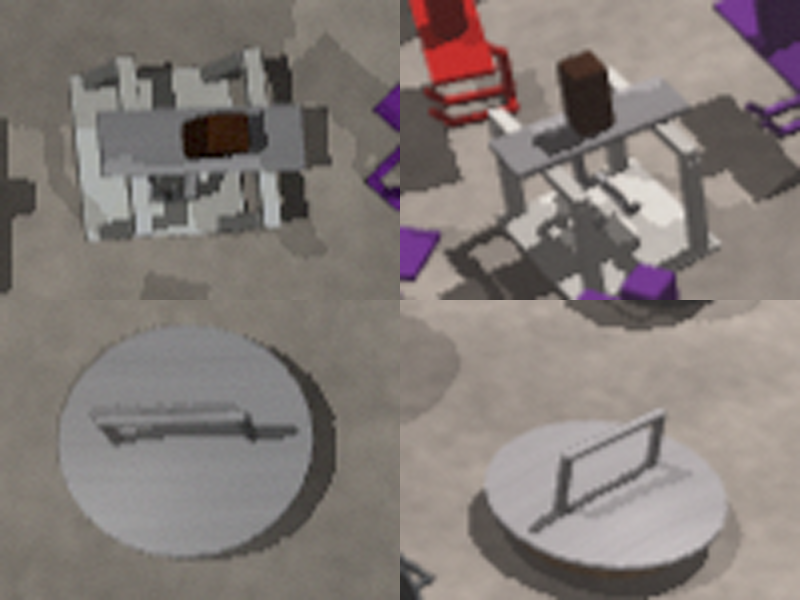

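The lifter hangs in the rack as at the start (handle (215,135), plate across both rails). The lid lies flat over the trivet, centred at about (187,442), and the gripper is clear.

```bash
python3 -c "
from workcell import ctrl
print(ctrl.job_done())"
```

```text
the job is handed in; nothing more can be done
None
```

The wide pot's lid lies flat in the middle of the trivet, the lifter hangs back in its rack with the gripper clear, and I handed the job in at about 22 s; the hand-in call returned no verdict.

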